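# Tally three restocked miniatures on the turntable pegs

### The arm

A 7-joint arm with a two-finger parallel gripper is mounted at the origin on the work surface. World frame = base frame: x ahead of the robot, y to its left, z up, the work surface at z = 0. Lengths are in m, angles in degrees, forces in N, time in s.
With the tool pointing down it reaches from about 0.425 to 0.925 m from the base axis. Payload 6.8 kg.
Tool frame: the origin (TCP) lies on the mounting face of the last link; the fingertips stand 173 mm ahead of it and the grasp point (between the pads) lies 155 mm ahead of it; z points along the fingers, y is the line along which they close (so a half turn about z gives the same grasp; the last joint's range is limited). The gripper opens to 85 mm and grips with 20 to 120 N. Pads are 22 mm wide; open, the fingers measure 114 mm over their backs; the gripper's body (76 mm by 85 mm) begins 54 mm behind the grasp point. The pads swing forward as they close: fully open they stand 13 mm farther back than shut.
Start: joints at [60.155, 27.33, 1.283, 89.118, -0.659, 63.558, -4.761], TCP at [0.271, -0.618, 0.405] pointing down, gripper open.
Joint ranges: [-169.35, 169.35], [-19.33, 120.38], [-80.79, 83.38], [13.8, 139.57], [-78.32, 258.32], [9.67, 109.79], [-169.56, 169.56]. Speed limits (degrees/s): [136.94, 136.94, 180, 180, 180, 180, 180].

### API

Orientations are given as a 3x3 rotation matrix whose columns are the frame's x, y, z axes.
In Python, from plant import env gives the robot as it stands.
- The arm moves only by the tool play_rows, never from a script. Its argument "commands" is a list that holds one entry, the list of rows, each a list of 7 numbers: the shift along the tool's x, y, z scaled (see below), then the turn, a rotation vector about the tool's x, y, z scaled (see below), then the gripper's target within -1 to 1 (fully open at 1, half-way at 0, shut at -1). In form: [[[x, y, z, wx, wy, wz, gripper], ...]]. A call has 1 to 8 rows; each row is the pose to reach, as a shift and turn from the pose commanded when the call began, along the tool's axes at that moment, turning the shorter way round; what a row does not reach only later rows make up. The controller multiplies each number of a shift by 0.15 m and each number of a turn by 180 degrees. A row lasts 1/12 s, in which the tool goes at most 41.7 mm and 7.16 degrees, less where a joint would pass 70% of its speed; a pose out of reach is approached as far as the arm can. A call with a number of a shift or a turn outside -1 to 1 is refused whole. A call with a gripper value outside its range is refused whole. The fingers move at their own pace and stop on an object; "newtons" is the grip in N (left out, the last holds). Time passes only in rows, so rows that repeat a pose let the fingers close. It gives the time, the measured TCP pose, the force, the opening and the grip force at its end, in the units of the state.
- env.observe(): the state, without advancing time (a new reading comes with each control period).
- env.camera(name): name is "side" or "top"; returns the picture (384x512x3 uint8, red, green, blue); there is no depth.
- env.camera_params(name): a dict with "mtx" (3x3 intrinsics, pixels), "world_from_camera" (4x4, takes a point from camera to world coordinates). Camera axes: x right, y down, z forward; pixel columns grow to the right and rows downward; lengths in m; the calibration is good to about 2 mm. A picture is of the moment at which its call begins. camera_params takes no time and is no camera call.
- env.close_job(): hands the job in; it is judged then, once.
The state is a dict: "time_s": time; "qpos": joint angles; "qd": joint speeds; "joint_efforts": joint torques, N m; "eef_pos": TCP position; "eef_rot": TCP orientation; "ft_force": force on the tool from outside, world axes, zero at the start; "torque": the same for the moment, N m; "grip_width": finger opening in m; "grasp_force": force on a finger pad.
Only numpy, scipy, OpenCV 4.12 (cv2) and the standard library are available. Lean on these libraries where they do the work, as an engineer would, in place of code of your own. Each camera call takes 0.05 s, during which the arm holds its last target. There are 200 camera calls.

### The job

Check off the three amber glass miniatures on the turntable: with a fingertip, lightly press down the brass tally peg on the rim in front of the tall bottle, then the one in front of the square flask, then the one in front of the squat jar, each until it is down, where it stays. Leave the other three pegs up, do not press hard, and do not lift, tip or shift anything else on the shelf.

Things in the scene. Friction and masses are not known exactly. Their poses are not given: they have to be found in the camera images.
- turntable: Round wooden turntable, fixed to the shelf by its foot. Origin: centre of its underside on the shelf. The platter is 274 mm across, its top 30 mm above the shelf. It carries six round slots (collars of 42 mm inner and 51 mm outer diameter, 16 mm high) evenly spaced with centres 58 mm from the axis; straight outward from each slot, 112 mm from the axis, stands that slot's brass tally peg. Turned at random; its brake is set, so it does not turn.
- peg0_top (a point): Centre of the flat top of tally peg 0: brass mushroom head 23 mm across, about 60 mm above the shelf when up, 50 mm when fully down. Pegs 0 to 5 follow one another round the rim. The peg whose slot holds a thing is the one nearest to that thing (about 54 mm away horizontally; the next ones are about 97 mm away).
- peg0 (a joint): How far this peg is pushed down, m: about 0 up, 0.010 fully down. It moves straight down against about 3 N of friction, without a spring, and stays where it is left. At the end of its travel the peg meets a spring cushion that starts at about 5 N and gives a further 6 mm at 2 N per mm; it comes back up by that much when let go. Down means more than 0.007; untouched means under 0.003.
- peg1_top (a point): Centre of the flat top of tally peg 1: brass mushroom head 23 mm across, about 60 mm above the shelf when up, 50 mm when fully down. Pegs 0 to 5 follow one another round the rim. The peg whose slot holds a thing is the one nearest to that thing (about 54 mm away horizontally; the next ones are about 97 mm away).
- peg1 (a joint): How far this peg is pushed down, m: about 0 up, 0.010 fully down. It moves straight down against about 3 N of friction, without a spring, and stays where it is left. At the end of its travel the peg meets a spring cushion that starts at about 5 N and gives a further 6 mm at 2 N per mm; it comes back up by that much when let go. Down means more than 0.007; untouched means under 0.003.
- peg2_top (a point): Centre of the flat top of tally peg 2: brass mushroom head 23 mm across, about 60 mm above the shelf when up, 50 mm when fully down. Pegs 0 to 5 follow one another round the rim. The peg whose slot holds a thing is the one nearest to that thing (about 54 mm away horizontally; the next ones are about 97 mm away).
- peg2 (a joint): How far this peg is pushed down, m: about 0 up, 0.010 fully down. It moves straight down against about 3 N of friction, without a spring, and stays where it is left. At the end of its travel the peg meets a spring cushion that starts at about 5 N and gives a further 6 mm at 2 N per mm; it comes back up by that much when let go. Down means more than 0.007; untouched means under 0.003.
- peg3_top (a point): Centre of the flat top of tally peg 3: brass mushroom head 23 mm across, about 60 mm above the shelf when up, 50 mm when fully down. Pegs 0 to 5 follow one another round the rim. The peg whose slot holds a thing is the one nearest to that thing (about 54 mm away horizontally; the next ones are about 97 mm away).
- peg3 (a joint): How far this peg is pushed down, m: about 0 up, 0.010 fully down. It moves straight down against about 3 N of friction, without a spring, and stays where it is left. At the end of its travel the peg meets a spring cushion that starts at about 5 N and gives a further 6 mm at 2 N per mm; it comes back up by that much when let go. Down means more than 0.007; untouched means under 0.003.
- peg4_top (a point): Centre of the flat top of tally peg 4: brass mushroom head 23 mm across, about 60 mm above the shelf when up, 50 mm when fully down. Pegs 0 to 5 follow one another round the rim. The peg whose slot holds a thing is the one nearest to that thing (about 54 mm away horizontally; the next ones are about 97 mm away).
- peg4 (a joint): How far this peg is pushed down, m: about 0 up, 0.010 fully down. It moves straight down against about 3 N of friction, without a spring, and stays where it is left. At the end of its travel the peg meets a spring cushion that starts at about 5 N and gives a further 6 mm at 2 N per mm; it comes back up by that much when let go. Down means more than 0.007; untouched means under 0.003.
- peg5_top (a point): Centre of the flat top of tally peg 5: brass mushroom head 23 mm across, about 60 mm above the shelf when up, 50 mm when fully down. Pegs 0 to 5 follow one another round the rim. The peg whose slot holds a thing is the one nearest to that thing (about 54 mm away horizontally; the next ones are about 97 mm away).
- peg5 (a joint): How far this peg is pushed down, m: about 0 up, 0.010 fully down. It moves straight down against about 3 N of friction, without a spring, and stays where it is left. At the end of its travel the peg meets a spring cushion that starts at about 5 N and gives a further 6 mm at 2 N per mm; it comes back up by that much when let go. Down means more than 0.007; untouched means under 0.003.
- tall_bottle_mid (a point): Slim round amber glass miniature with a narrow neck and steel cap, 28 mm across, 85 mm tall: the tallest thing on the turntable. Point: its centre, half-way up. It stands loose on the platter in one of the six slots (which one varies; one slot is empty); it must stay standing there.
- square_flask_mid (a point): Square-bodied amber glass miniature with a steel cap, 28 x 28 mm, 64 mm tall. Point: its centre, half-way up. It stands loose on the platter in one of the six slots (which one varies; one slot is empty); it must stay standing there.
- squat_jar_mid (a point): Squat round amber glass jar with a wide steel lid, 36 mm across, 40 mm tall: the lowest thing on the turntable. Point: its centre, half-way up. It stands loose on the platter in one of the six slots (which one varies; one slot is empty); it must stay standing there.
- jigger_mid (a point): Steel double-cone bar measure, 36 mm across, 62 mm tall; its peg is left alone. Point: its centre, half-way up. It stands loose on the platter in one of the six slots (which one varies; one slot is empty); it must stay standing there.
- stopper_mid (a point): Cork bottle stopper standing on its round steel knob, 33 mm across, 46 mm tall; its peg is left alone. Point: its centre, half-way up. It stands loose on the platter in one of the six slots (which one varies; one slot is empty); it must stay standing there.
- glass0: Stemless crystal shot glass, 46 mm across, 55 mm tall, loose, standing in the middle of the turntable. Origin: centre of its underside. Bystander.
- glass1: Stemless crystal shot glass, 46 mm across, 55 mm tall, loose, standing on the shelf right of the turntable. Origin: centre of its underside. Bystander.
- glass2: Stemless crystal shot glass, 46 mm across, 55 mm tall, loose, standing on the shelf right of the turntable. Origin: centre of its underside. Bystander.
- corkscrew: Brass corkscrew with a lever arm lying on the shelf left of the turntable, about 180 mm long, 45 mm wide, 21 mm high, loose. Origin under its body. Bystander.
- scoop: Pewter ice scoop, pan 100 x 70 x 35 mm with a 110 mm handle, lying right of the turntable, loose. Origin under the pan. Bystander.
Mind the look-alikes: they are no part of the job. What is shaped like the part that bears jigger_mid but red is not meant. Leave any blue look-alike of the part that bears squat_jar_mid alone.

How it is judged:
By the outcome, as a careful person would: the job done as asked, in the order asked, and still so for the second after the job is handed in, with the robot touching nothing.
It also fails if it takes over 48 s, if anything falls off the work surface, if the arm or the gripper's body presses on something with over 40 N, if the wrist force passes 120 N, or if a joint passes its speed limit or range.

## Working session

There is one attempt and no reset: what is moved stays moved. The work goes in short steps, Python scripts to look and compute and a tool call to move; the robot and the scene stay as the last step left them, time stands still between calls to the robot, and variables do not carry over. Pictures are saved under pics/ and viewed, at most 10 in all, crops included, and the job is handed in when it is done.

Besides the shell and the picture viewer there is one more tool, called after "Request:" as name(argument=value, ...) on one line, values as JSON. play_rows: Moves the arm, as the interface text tells. Its arguments: {"type":"object","properties":{"commands":{"type":"array"},"newtons":{"type":"number"}},"required":["commands"]}

```bash
mkdir -p pics; python3 - <<'E'
from plant import env
import cv2, numpy as np
np.set_printoptions(precision=4,suppress=True)
for n in("top","side"):
    im=env.camera(n); cv2.imwrite(f"pics/{n}0.png",im[:,:,::-1])
    p=env.camera_params(n); print(n,p["mtx"],p["world_from_camera"])
s=env.observe(); print(s["time_s"],s["eef_pos"],s["eef_rot"],s["grip_width"],s["ft_force"])
E
```

```text
top [[460.8768   0.     255.9922]
 [  0.     460.8768 195.1406]
 [  0.       0.       1.    ]] [[ 0.0137 -0.9972  0.0738  0.5341]
 [-0.9995 -0.0159 -0.029   0.0267]
 [ 0.0301 -0.0734 -0.9968  1.3457]
 [ 0.      0.      0.      1.    ]]
side [[459.6149   0.     252.3944]
 [  0.     459.6149 189.5439]
 [  0.       0.       1.    ]] [[-0.9547 -0.144   0.2603  0.3094]
 [-0.2968  0.5208 -0.8004  0.8699]
 [-0.0203 -0.8414 -0.54    0.6582]
 [ 0.      0.      0.      1.    ]]
0.1 [ 0.2707 -0.6181  0.4038] [[ 0.916   0.4012 -0.0008]
 [ 0.4012 -0.916   0.0015]
 [-0.0001 -0.0016 -1.    ]] 0.0852155980095846 [ 0.1655  0.1512 -0.4152]
```

View pics/top0.png

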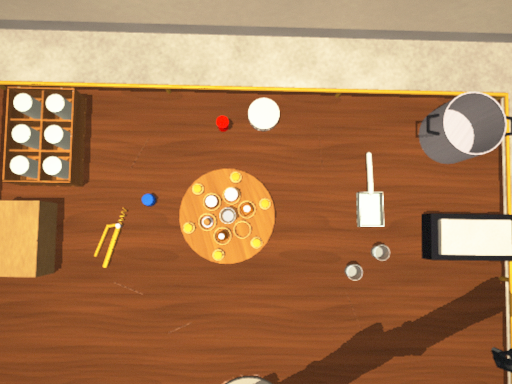

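View pics/side0.png

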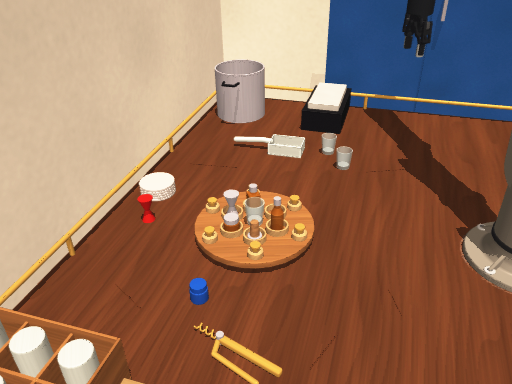

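The top view shows the turntable centred at about (227,216), with six yellow pegs around the rim. The side view shows it at about (255,227). I'll enlarge both and measure the pegs.

```bash
cat > h.py <<'E'
import cv2, numpy as np
from plant import env
np.set_printoptions(precision=4,suppress=True)
P={n:env.camera_params(n) for n in("top","side")}
def cast(n,uv,z):
    p=P[n];W=np.array(p["world_from_camera"]);d=W[:3,:3]@np.linalg.solve(p["mtx"],[*uv,1]);o=W[:3,3]
    return o+d*(z-o[2])/d[2]
def proj(n,X):
    p=P[n];c=np.linalg.inv(p["world_from_camera"])@[*X,1];q=np.array(p["mtx"])@c[:3];return q[:2]/q[2]
def tri(u1,u2):
    M=[];
    for n,uv in(("top",u1),("side",u2)):
        Q=np.array(P[n]["mtx"])@np.linalg.inv(P[n]["world_from_camera"])[:3];M.append((Q,np.array(uv,float).reshape(2,1)))
    X=cv2.triangulatePoints(M[0][0],M[1][0],M[0][1],M[1][1])[:,0];return X[:3]/X[3]
E
python3 - <<'E'
from h import *
a=cv2.imread("pics/top0.png");b=cv2.imread("pics/side0.png")
h=cv2.cvtColor(a,cv2.COLOR_BGR2HSV)
for p in [(197,189),(236,177),(265,204),(257,243),(218,255),(188,228),(225,185),(150,150)]: print(p,h[p[1],p[0]])
res={}
for n,im,(x0,x1,y0,y1) in(("top",a,(175,280,165,268)),("side",b,(190,320,185,268))):
    h=cv2.cvtColor(im,cv2.COLOR_BGR2HSV);m=cv2.inRange(h,(19,110,150),(32,255,255))
    k=np.zeros_like(m);k[y0:y1,x0:x1]=m[y0:y1,x0:x1]
    N,_,st,c=cv2.connectedComponentsWithStats(k)
    for s,q in zip(st[1:],c[1:]):
        if s[4]>12: print(n,s,q,cast(n,q,.06))
A=cv2.resize(a[160:272,172:284],None,fx=5,fy=5,interpolation=2);B=cv2.resize(b[180:270,190:320],None,fx=6,fy=6,interpolation=2)
cv2.imwrite("pics/topc.png",A);cv2.imwrite("pics/sidec.png",B)
E
```

```text
(197, 189) [ 28 175 255]
(236, 177) [ 28 179 255]
(265, 204) [ 28 180 255]
(257, 243) [ 28 177 255]
(218, 255) [ 29 174 254]
(188, 228) [ 29 172 254]
(225, 185) [ 17 178 248]
(150, 150) [ 11 181 145]
top [229 171  13  12 106] [235.0566 176.6981] [0.6802 0.0487 0.06  ]
top [192 183  12  12 106] [197.0943 188.5849] [0.6451 0.154  0.06  ]
top [222 187   7   9  13] [224.0769 191.2308] [0.6389 0.0787 0.06  ]
top [203 193  17  18  57] [209.0175 200.6316] [0.6119 0.1201 0.06  ]
top [223 197  17   8  28] [230.7857 201.3929] [0.6107 0.0594 0.06  ]
top [259 198  12  12 110] [264.3636 203.4545] [ 0.6064 -0.0344  0.06  ]
top [238 200  13  10  27] [243.037  202.7407] [0.6075 0.0252 0.06  ]
top [240 210  16   9  28] [248.5357 215.1429] [0.5731 0.0093 0.06  ]
top [198 213  18  18  76] [206.3947 221.0921] [0.5549 0.1261 0.06  ]
top [233 221  18  18  68] [240.9559 228.5   ] [0.5357 0.0298 0.06  ]
top [183 222  12  12 107] [188.1121 227.5888] [0.5362 0.1763 0.06  ]
top [213 227  18  18  72] [220.25   235.5694] [0.5153 0.0869 0.06  ]
top [250 237  12  12  99] [255.4343 242.6768] [ 0.4969 -0.011   0.06 
[... 210 characters left out ...]
6  ]
side [288 201  13   6  32] [294.8125 204.375 ] [0.4855 0.0173 0.06  ]
side [206 203  13   7  33] [212.2727 206.5758] [0.6648 0.0765 0.06  ]
side [266 219   5  11  14] [267.7143 224.2857] [0.5248 0.1067 0.06  ]
side [295 223  10   7  50] [299.44 226.1 ] [0.4578 0.0945 0.06  ]
side [205 226   9   7  47] [209.0638 228.8936] [0.6408 0.1563 0.06  ]
side [243 228   5  11  14] [244.8571 233.5   ] [0.5623 0.1505 0.06  ]
side [292 230  15   7  44] [299.6818 233.4318] [0.4519 0.1191 0.06  ]
side [203 232  14   8  47] [209.4894 235.9787] [0.6309 0.1786 0.06  ]
side [250 240  11   8  60] [254.8167 243.9333] [0.5322 0.1776 0.06  ]
side [248 247  15   9  51] [255.3725 251.9608] [0.5238 0.2011 0.06  ]
```

View pics/topc.png

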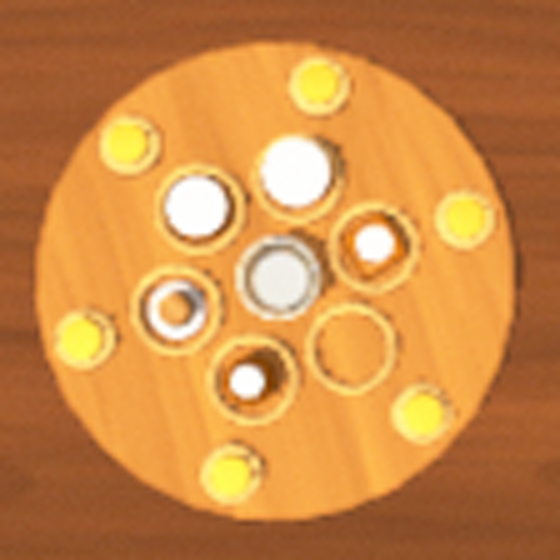

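View pics/sidec.png

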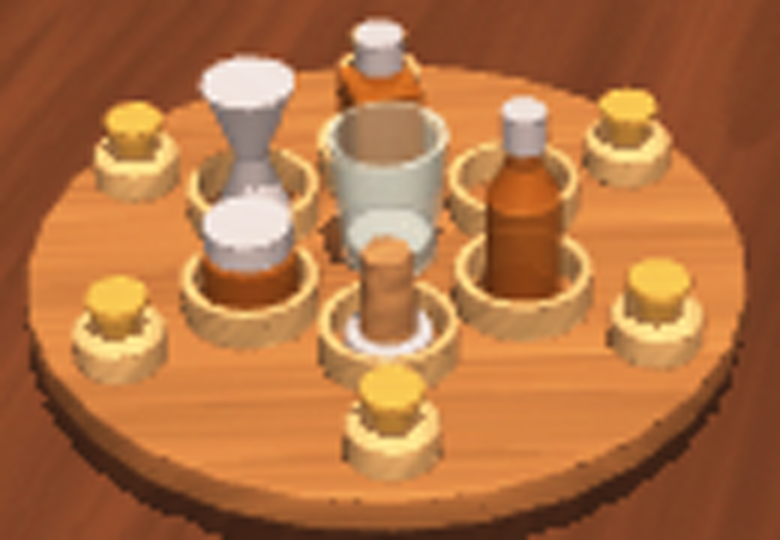

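The top crop shows the tall bottle at about (222,236), with its peg at (217,255). The square flask is at (247,208), with its peg at (264,203). The squat amber jar is at (211,201), with its peg at (197,189). The side crop confirms which thing is which: the jigger stands by the peg at (235,177), the stopper by the one at (188,228), and the last slot is empty.

```bash
python3 - <<'E'
from h import *
T=[(217.40,254.70),(264.36,203.45),(197.09,188.58),(235.06,176.70),(188.11,227.59),(255.43,242.68)]
S=[(299.44,226.1),None,(209.06,228.89),(211.91,199.41),(254.8,243.93),(294.3,197.06)]
for t,s in zip(T,S):
    if s: print(tri(t,s))
C=np.mean([cast("top",t,.06) for t in T],0);print("C",C)
s=env.observe();R=np.array(s["eef_rot"]);p=np.array(s["eef_pos"])
for t in T[:3]:
    X=cast("top",t,.06);d=X-C;print(X,np.hypot(*d[:2]),np.degrees(np.arctan2(d[1],d[0])))
X=cast("top",T[0],.06);print("tool shift/0.15 for tip 0.10",R.T@(np.array([X[0],X[1],.273])-p)/.15)
E
```

```text
[0.4603 0.0934 0.0586]
[0.6438 0.1537 0.0576]
[0.6788 0.0481 0.059 ]
[0.5345 0.176  0.0583]
[ 0.4952 -0.0114  0.06  ]
C [0.5712 0.0712 0.06  ]
[0.4625 0.0938 0.06  ] 0.11102379207027026 168.27755326520065
[ 0.6064 -0.0344  0.06  ] 0.11136245164763145 -71.57684254324153
[0.6451 0.154  0.06  ] 0.11091717489725973 48.25276940937322
tool shift/0.15 for tip 0.10 [ 3.0754 -3.8327  0.8781]
```

Request:
play_rows(commands=[[[1,-0.6,0,0,0,0,-1],[1,-0.6,0,0,0,0,-1],[1,-0.6,0,0,0,0,-1],[1,-0.6,0,0,0,0,-1],[1,-0.6,0,0,0,0,-1]]], newtons=20)

```text
time_s: 0.52
eef_pos: [0.3776, -0.469, 0.4044]
eef_rot: [[0.912, 0.41, 0.002], [0.41, -0.912, 0.004], [0.004, -0.003, -1.0]]
ft_force: [2.1, 0.6, -0.8]
grip_width: 0.0255
grasp_force: 0.0
```

Request:
play_rows(commands=[[[1,-1,0,0,0,0,-1],[1,-1,0,0,0,0,-1],[1,-1,0,0,0,0,-1],[1,-1,0,0,0,0,-1],[1,-1,0,0,0,0,-1],[1,-1,0,0,0,0,-1]]])

```text
time_s: 1.02
eef_pos: [0.4524, -0.2703, 0.4047]
eef_rot: [[0.912, 0.411, 0.001], [0.411, -0.912, 0.004], [0.003, -0.003, -1.0]]
ft_force: [0.3, 0.8, 0.4]
grip_width: 0.0003
grasp_force: 0.0
```

Request:
play_rows(commands=[[[0.6,-1,0,0,0,0.2,-1],[0.6,-1,0,0,0,0.2,-1],[0.6,-1,0,0,0,0.2,-1],[0.6,-1,0,0,0,0.2,-1],[0.6,-1,0,0,0,0.2,-1],[0.6,-1,0,0,0,0.2,-1],[0.6,-1,0,0,0,0.2,-1]]])

```text
time_s: 1.6
eef_pos: [0.4718, -0.103, 0.4046]
eef_rot: [[0.977, -0.212, -0.0], [-0.212, -0.977, 0.0], [-0.0, -0.0, -1.0]]
ft_force: [-0.1, -0.4, 0.5]
grip_width: 0.0003
grasp_force: 0.0
```

```bash
cat > go.py <<'E'
import sys
from h import *
s=env.observe();R=np.array(s["eef_rot"]);p=np.array(s["eef_pos"])
x,y,zt=map(float,sys.argv[1:4])
print(s["time_s"],p,"yaw",np.degrees(np.arctan2(R[1,0],R[0,0])),"zax",R[:,2],s["ft_force"],s["grip_width"])
print("shift",R.T@(np.array([x,y,zt+.173])-p-0)/.15,"tip",p+R[:,2]*.173)
E
python3 go.py .4625 .0938 .10
```

```text
1.6 [ 0.4718 -0.103   0.4046] yaw -12.236464331136009 zax [-0.0003  0.0002 -1.    ] [-0.1002 -0.4221  0.5032] 0.00031357380279411454
shift [-0.338  -1.2688  0.8775] tip [ 0.4717 -0.1029  0.2316]
```

Request:
play_rows(commands=[[[-0.17,-0.63,0,0,0,0,-1],[-0.17,-0.63,0,0,0,0,-1],[-0.17,-0.63,0,0,0,0,-1]]])

```text
time_s: 1.85
eef_pos: [0.4666, -0.0032, 0.4048]
eef_rot: [[0.978, -0.208, 0.0], [-0.208, -0.978, 0.002], [-0.0, -0.002, -1.0]]
ft_force: [-1.0, 1.1, -0.1]
grip_width: -0.0002
grasp_force: 0.0
```

Request:
play_rows(commands=[[[-0.17,-0.64,0,0,0,0,-1],[-0.17,-0.64,0,0,0,0,-1],[-0.17,-0.64,0,0,0,0,-1],[-0.17,-0.64,0.4,0,0,0,-1],[-0.17,-0.64,0.8,0,0,0,-1],[-0.17,-0.64,0.88,0,0,0,-1],[-0.17,-0.64,0.88,0,0,0,-1],[-0.17,-0.64,0.88,0,0,0,-1]]])

```text
time_s: 2.52
eef_pos: [0.4617, 0.091, 0.2706]
eef_rot: [[0.977, -0.214, -0.006], [-0.214, -0.977, -0.002], [-0.006, 0.003, -1.0]]
ft_force: [-0.3, -0.4, 0.0]
grip_width: 0.0004
grasp_force: 0.0
```

```bash
python3 go.py .4625 .0938 .062
python3 - <<'E'
from h import *
a=cv2.resize(env.camera("side")[130:280,190:390],None,fx=4,fy=4,interpolation=2)
cv2.imwrite("pics/s1.png",a[:,:,::-1])
E
```

```text
2.5167 [0.4617 0.091  0.2706] yaw -12.339950551373871 zax [-0.0063 -0.0018 -1.    ] [-0.274  -0.3836  0.0174] 0.00038363945777257063
shift [ 0.0023 -0.02    0.237 ] tip [0.4607 0.0907 0.0976]
```

View pics/s1.png

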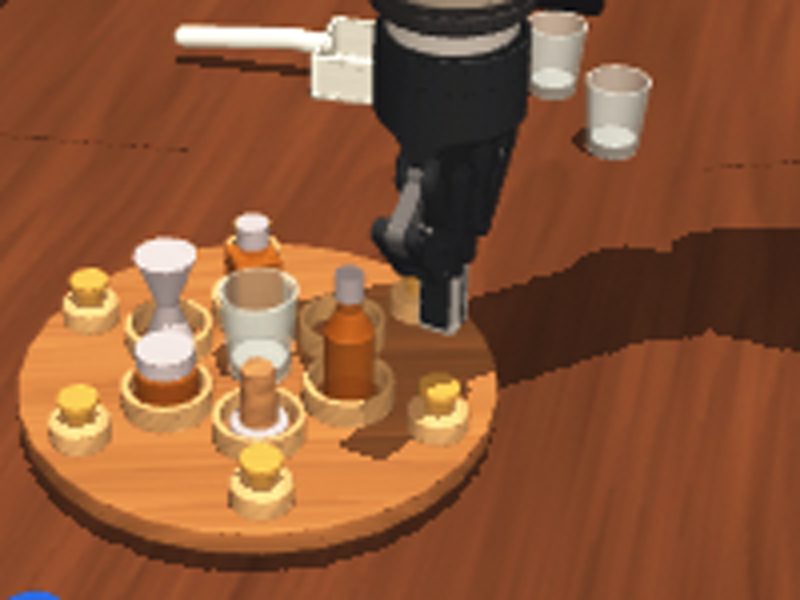

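The fingertip is at about (440,325) in the crop, directly above the bottle's peg at (441,392). The bottle at (348,340) is clear of the gripper.

Request:
play_rows(commands=[[[0,-0.02,0.1,0,0,0,-1],[0,-0.02,0.2,0,0,0,-1],[0,-0.02,0.24,0,0,0,-1],[0,-0.02,0.26,0,0,0,-1],[0,-0.02,0.27,0,0,0,-1],[0,-0.02,0.28,0,0,0,-1],[0,-0.02,0.285,0,0,0,-1],[0,-0.02,0.29,0,0,0,-1]]])

```text
time_s: 3.23
eef_pos: [0.4639, 0.0953, 0.2301]
eef_rot: [[0.977, -0.214, 0.002], [-0.214, -0.977, 0.0], [0.002, -0.001, -1.0]]
ft_force: [1.2, -1.7, 3.5]
grip_width: -0.0001
grasp_force: 1.4
```

```bash
python3 go.py .4625 .0938 .050
```

```text
3.2333 [0.4639 0.0953 0.2301] yaw -12.364860000679695 zax [ 0.0023  0.0003 -1.    ] [ 1.229  -1.6555  3.4586] -6.314842747463566e-05
shift [-0.007   0.0115  0.0475] tip [0.4643 0.0953 0.0571]
```

Request:
play_rows(commands=[[[0,0,0.01,0,0,0,-1],[0,0,0.02,0,0,0,-1],[0,0,0.03,0,0,0,-1],[0,0,0.035,0,0,0,-1],[0,0,0.04,0,0,0,-1],[0,0,0.045,0,0,0,-1],[0,0,0.05,0,0,0,-1],[0,0,0.05,0,0,0,-1]]])

```text
time_s: 3.9
eef_pos: [0.4634, 0.0955, 0.2219]
eef_rot: [[0.977, -0.214, 0.001], [-0.214, -0.977, 0.0], [0.001, -0.0, -1.0]]
ft_force: [1.5, -1.4, 7.3]
grip_width: -0.0003
grasp_force: 3.8
```

```bash
python3 go.py .4625 .0938 .050
```

```text
3.9 [0.4634 0.0955 0.2219] yaw -12.341110056252617 zax [ 0.0006  0.0002 -1.    ] [ 1.5072 -1.4358  7.2785] -0.0002715708061312563
shift [-0.0036  0.0124 -0.0072] tip [0.4635 0.0955 0.0489]
```

The force rose to about 7 N, so the peg is on its cushion and fully down. I'll lift clear and go to the flask's peg.

Request:
play_rows(commands=[[[0,0,-0.1,0,0,0,-1],[0,0,-0.35,0,0,0,-1],[0,0,-0.6,0,0,0,-1],[0,0,-0.65,0,0,0,-1],[0.2,0.1,-0.65,0,0,0,-1],[0.4,0.2,-0.65,0,0,0,-1],[0.5,0.3,-0.65,0,0,0,-1],[0.5,0.3,-0.65,0,0,0,-1]]])

```text
time_s: 4.57
eef_pos: [0.5284, 0.0311, 0.3183]
eef_rot: [[0.976, -0.22, -0.001], [-0.22, -0.976, -0.002], [-0.0, 0.002, -1.0]]
ft_force: [0.3, 0.1, 0.1]
grip_width: -0.0002
grasp_force: 0.0
```

Request:
play_rows(commands=[[[0.6,0.3,0,0,0,0.33,-1],[0.6,0.3,0,0,0,0.33,-1],[0.6,0.3,0,0,0,0.33,-1],[0.6,0.3,0,0,0,0.33,-1],[0.6,0.3,0,0,0,0.33,-1],[0.6,0.3,0,0,0,0.33,-1],[0.6,0.3,0,0,0,0.33,-1],[0.6,0.3,0,0,0,0.33,-1]]])

```text
time_s: 5.23
eef_pos: [0.6041, -0.0271, 0.3179]
eef_rot: [[0.343, -0.939, -0.003], [-0.939, -0.343, 0.0], [-0.001, 0.003, -1.0]]
ft_force: [0.0, -0.5, -0.6]
grip_width: 0.0001
grasp_force: 0.0
```

```bash
python3 go.py .6055 -.0345 .062
```

```text
5.2333 [ 0.6041 -0.0271  0.3179] yaw -69.96563894239245 zax [-0.0031  0.0005 -1.    ] [ 0.0418 -0.4709 -0.6378] 0.00012076453865639499
shift [0.0505 0.0067 0.5525] tip [ 0.6036 -0.027   0.1449]
```

Request:
play_rows(commands=[[[0.05,0.01,0,0,0,0,-1],[0.05,0.01,0.2,0,0,0,-1],[0.05,0.01,0.4,0,0,0,-1],[0.05,0.01,0.48,0,0,0,-1],[0.05,0.01,0.52,0,0,0,-1],[0.05,0.01,0.53,0,0,0,-1],[0.05,0.01,0.54,0,0,0,-1],[0.05,0.01,0.54,0,0,0,-1]]])

```text
time_s: 5.9
eef_pos: [0.6069, -0.0355, 0.2392]
eef_rot: [[0.348, -0.937, 0.002], [-0.937, -0.348, 0.0], [0.001, -0.002, -1.0]]
ft_force: [0.2, -0.2, -0.3]
grip_width: -0.0003
grasp_force: 0.0
```

```bash
python3 go.py .6055 -.0345 .050
```

```text
5.9 [ 0.6069 -0.0355  0.2392] yaw -69.61105584604003 zax [ 0.0017  0.0001 -1.    ] [ 0.2079 -0.1633 -0.3299] -0.0002675706917005463
shift [-0.0093  0.0064  0.1083] tip [ 0.6072 -0.0355  0.0662]
```

Request:
play_rows(commands=[[[0,0,0.02,0,0,0,-1],[0,0,0.04,0,0,0,-1],[0,0,0.05,0,0,0,-1],[0,0,0.06,0,0,0,-1],[0,0,0.07,0,0,0,-1],[0,0,0.08,0,0,0,-1],[0,0,0.09,0,0,0,-1],[0,0,0.09,0,0,0,-1]]])

```text
time_s: 6.57
eef_pos: [0.6066, -0.0354, 0.2247]
eef_rot: [[0.348, -0.938, 0.001], [-0.938, -0.348, 0.0], [0.0, -0.001, -1.0]]
ft_force: [1.5, 0.1, 1.8]
grip_width: 0.0
grasp_force: 1.1
```

Request:
play_rows(commands=[[[0,0,0.005,0,0,0,-1],[0,0,0.01,0,0,0,-1],[0,0,0.013,0,0,0,-1],[0,0,0.016,0,0,0,-1],[0,0,0.018,0,0,0,-1],[0,0,0.02,0,0,0,-1]]])

```text
time_s: 7.07
eef_pos: [0.6065, -0.0354, 0.2222]
eef_rot: [[0.348, -0.938, 0.001], [-0.938, -0.348, 0.0], [0.0, -0.001, -1.0]]
ft_force: [1.2, -0.4, 7.7]
grip_width: 0.0004
grasp_force: 3.6
```

Both are down. Next is the jar's peg. The jar is low, so I don't need to rotate the gripper.

Request:
play_rows(commands=[[[0,0,-0.1,0,0,0,-1],[0,0,-0.35,0,0,0,-1],[0,0,-0.6,0,0,0,-1],[0,0,-0.65,0,0,0,-1],[-0.2,-0.1,-0.65,0,0,0,-1],[-0.4,-0.25,-0.65,0,0,0,-1],[-0.55,-0.34,-0.65,0,0,0,-1],[-0.55,-0.34,-0.65,0,0,0,-1]]])

```text
time_s: 7.73
eef_pos: [0.625, 0.0686, 0.3183]
eef_rot: [[0.358, -0.934, -0.002], [-0.934, -0.358, 0.004], [-0.005, 0.0, -1.0]]
ft_force: [0.8, 2.1, 0.0]
grip_width: 0.0001
grasp_force: 0.0
```

Request:
play_rows(commands=[[[-0.2,-0.12,0,0,0,0,-1],[-0.4,-0.24,0,0,0,0,-1],[-0.54,-0.34,0,0,0,0,-1],[-0.54,-0.34,0,0,0,0,-1],[-0.54,-0.34,0,0,0,0,-1]]])

```text
time_s: 8.15
eef_pos: [0.6441, 0.1561, 0.3178]
eef_rot: [[0.352, -0.936, -0.003], [-0.936, -0.352, -0.001], [-0.0, 0.003, -1.0]]
ft_force: [-0.0, -1.2, 0.6]
grip_width: 0.0001
grasp_force: 0.0
```

```bash
python3 go.py .6445 .154 .066
```

```text
8.15 [0.6441 0.1561 0.3178] yaw -69.38246650570106 zax [-0.0028 -0.0008 -1.    ] [-0.0303 -1.1519  0.6197] 0.00010214375176725271
shift [0.0138 0.001  0.5252] tip [0.6437 0.1559 0.1448]
```

Request:
play_rows(commands=[[[0.01,0,0,0,0,0,-1],[0.01,0,0.2,0,0,0,-1],[0.01,0,0.4,0,0,0,-1],[0.01,0,0.48,0,0,0,-1],[0.01,0,0.52,0,0,0,-1],[0.01,0,0.53,0,0,0,-1],[0.01,0,0.54,0,0,0,-1],[0.01,0,0.54,0,0,0,-1]]])

```text
time_s: 8.82
eef_pos: [0.6462, 0.1515, 0.2395]
eef_rot: [[0.347, -0.938, 0.002], [-0.938, -0.347, 0.0], [0.0, -0.002, -1.0]]
ft_force: [0.1, -0.1, -0.3]
grip_width: -0.0002
grasp_force: 0.0
```

```bash
python3 go.py .6445 .154 .050
```

```text
8.8167 [0.6462 0.1515 0.2395] yaw -69.6830471657094 zax [ 0.0019  0.0005 -1.    ] [ 0.1157 -0.0944 -0.3407] -0.00019105829583831015
shift [-0.0196  0.0051  0.1097] tip [0.6465 0.1516 0.0665]
```

Request:
play_rows(commands=[[[-0.015,0,0.02,0,0,0,-1],[-0.015,0,0.04,0,0,0,-1],[-0.015,0,0.05,0,0,0,-1],[-0.015,0,0.06,0,0,0,-1],[-0.015,0,0.07,0,0,0,-1],[-0.015,0,0.08,0,0,0,-1],[-0.015,0,0.09,0,0,0,-1],[-0.015,0,0.09,0,0,0,-1]]])

```text
time_s: 9.48
eef_pos: [0.6449, 0.1543, 0.2246]
eef_rot: [[0.348, -0.937, 0.0], [-0.937, -0.348, 0.0], [-0.0, -0.001, -1.0]]
ft_force: [0.5, 1.4, 1.7]
grip_width: -0.0001
grasp_force: 0.9
```

Request:
play_rows(commands=[[[0,0,0.005,0,0,0,-1],[0,0,0.01,0,0,0,-1],[0,0,0.013,0,0,0,-1],[0,0,0.016,0,0,0,-1],[0,0,0.018,0,0,0,-1],[0,0,0.02,0,0,0,-1]]])

```text
time_s: 9.98
eef_pos: [0.6449, 0.1541, 0.2222]
eef_rot: [[0.348, -0.938, 0.0], [-0.938, -0.348, 0.0], [-0.0, -0.0, -1.0]]
ft_force: [-0.6, 2.0, 6.8]
grip_width: -0.0001
grasp_force: 3.6
```

All three are on their cushions. I'll lift, move aside and check from the side camera.

Request:
play_rows(commands=[[[0,0,-0.1,0,0,0,-1],[0,0,-0.35,0,0,0,-1],[0,0,-0.6,0,0,0,-1],[0,0,-0.85,0,0,0,-1],[0,0,-1,0,0,0,-1],[0.3,0,-1,0,0,0,-1],[0.6,0,-1,0,0,0,-1],[0.9,0,-1,0,0,0,-1]]])

```text
time_s: 10.65
eef_pos: [0.6881, 0.0358, 0.3717]
eef_rot: [[0.35, -0.937, -0.001], [-0.937, -0.35, -0.001], [0.0, 0.001, -1.0]]
ft_force: [1.1, -0.9, -0.6]
grip_width: 0.0001
grasp_force: 0.0
```

Request:
play_rows(commands=[[[0.9,0,-0.2,0,0,0,-1],[0.9,0,-0.2,0,0,0,-1],[0.9,0,-0.2,0,0,0,-1],[0.9,0,-0.2,0,0,0,-1],[0.9,0,-0.2,0,0,0,-1],[0.9,0,-0.2,0,0,0,-1]]])

```text
time_s: 11.15
eef_pos: [0.7347, -0.0914, 0.4007]
eef_rot: [[0.345, -0.939, -0.002], [-0.939, -0.345, -0.0], [-0.0, 0.002, -1.0]]
ft_force: [-0.3, 1.0, 0.1]
grip_width: 0.0004
grasp_force: 0.0
```

```bash
python3 - <<'E'
from h import *
a=env.camera("side")[:,:,::-1];cv2.imwrite("pics/s2f.png",a)
cv2.imwrite("pics/s2.png",cv2.resize(a[170:270,190:320],None,fx=6,fy=6,interpolation=2))
b=cv2.imread("pics/side0.png")
for im in(b,a):
    h=cv2.cvtColor(np.ascontiguousarray(im),cv2.COLOR_BGR2HSV);m=cv2.inRange(h,(19,110,150),(32,255,255))
    m[:188]=0;m[268:]=0;m[:,:190]=0;m[:,320:]=0
    N,_,st,c=cv2.connectedComponentsWithStats(m)
    print([q.round(1).tolist() for s,q in zip(st[1:],c[1:]) if s[4]>20])
print(env.observe()["ft_force"])
E
```

```text
[[294.3, 197.1], [211.9, 199.4], [294.8, 204.4], [212.3, 206.6], [299.4, 226.1], [209.1, 228.9], [299.7, 233.4], [209.5, 236.0], [254.8, 243.9], [255.4, 252.0]]
[[294.3, 197.1], [211.9, 199.5], [299.0, 230.5], [209.0, 233.8], [256.0, 245.2]]
[-0.5056  0.6524 -0.4837]
```

View pics/s2.png

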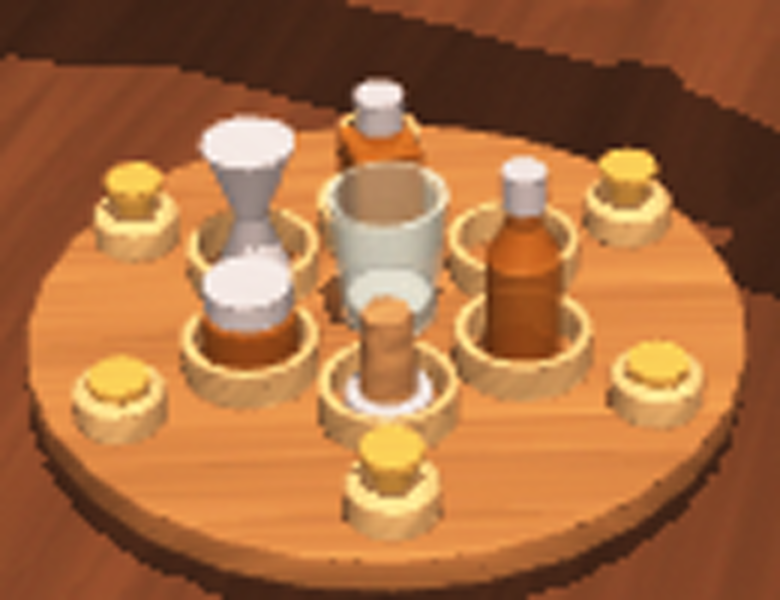

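The jar's peg at (118,378) and the bottle's peg at (655,362) are down. The other visible pegs are still up and nothing has moved. The flask's peg is hidden behind the flask, but it reached its cushion at the same height with the same force. I'm handing it in.

```bash
python3 -c "
from plant import env
print(env.close_job())"
```

```text
the job is handed in; nothing more can be done
None
```

I pressed the pegs for the tall bottle, the square flask and the squat jar down in that order, each at under 8 N, left the other three up, and handed the job in at about 11 s; the flask's peg was hidden in the final picture, so I know it is down only from the force and height readings.

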